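Hang up the headset, then hold the stock tub's lid open for the picker

TASK

A picker's headset has been left standing on the lid of the white stock tub. Drape it by its headband over the bare stretch of the low hanging bar and let go of it; then raise the tub's lid and finish holding it still at 60 degrees open, give or take 8 degrees, so that the picker can reach in: the lid falls shut when released, so the job ends with the gripper's fingers holding it up. Do not let the headset fall to the bench, and leave the other things on the bench where they are.

Things in the scene. Friction and masses are not known exactly. Their poses are not given: they have to be found in the camera images.
- tub: white plastic stock tub, fixed to the bench, 220 mm (its x) x 300 mm (its y) x 100 mm high without the lid; origin at the centre of its underside. Its x axis points to the hinge side, away from the robot; it stands left or right of the robot, turned a little
- lid (a joint): opening angle of the tub's lid in rad: 0 is shut and level, growing as its front edge is raised; 60 degrees is 1.047. Hard stop at 1.35, so it falls shut from anywhere when released. Lid: white plate 312 mm wide, 232 mm deep, 6 mm thick, its top 106 mm above the bench when shut, about 0.4 kg; the hinge turns freely. Its front edge overhangs the tub's front by 8 mm
- lid_hinge (a point): middle of the lid's hinge axis, at the upper far edge of the tub, 116 mm along the tub's x and 100 mm above its underside; its axes turn with the lid (shut: as the tub's). The axis runs along y
- lid_handle (a point): middle of the steel bow handle's bar on top of the lid near its front edge: round bar 12 mm thick, 110 mm long between its two legs, along the lid's y, its centre line 40 mm above the lid's top, so the fingers go down before and behind it. With the lid shut it lies 181 mm in front of the hinge axis and 46 mm above it; its axes turn with the lid
- headset: black headset standing on its two flat-bottomed ear cups on the lid behind the handle, headband arched upward; 147 mm wide along its y (cups at both ends, facing each other, 70 mm free between them), 56 mm deep along its x, 155 mm high, about 0.22 kg; a thin microphone boom (look only) stands out to 88 mm along +x from the +y cup; origin at the centre of its underside, z up through the crown
- headset_pad (a point): top centre of the rubber crown pad in the middle of the headband, 155 mm above the cups' underside: the pad is 28 mm wide along the headset's x, 40 mm long along y, 16 mm thick, so its underside is 139 mm above the cups' underside; axes as the headset's
- rail: low hanging bar fixed to the bench: 14 mm round steel along its y, centre line 158 mm high, between two posts 320 mm apart, 167 mm high; origin on the bench below its middle. A tape roll (109 mm across, 48 mm wide) hangs fixed on it at y = -115 mm, reaching 17 mm above the bar; bare stretch: y = -90 to +150 mm. Stands on the other side from the tub, turned a little
- rail_mid (a point): middle of the hanging bar, on its centre line; axes as the rail's (y along the bar, z up)
- tape_roll: roll of brown parcel tape lying flat, 110 mm across, 48 mm high, between the tub and the hanging bar, towards the robot; origin at the centre of its underside
- bottle: red plastic bottle with a white cap, 64 mm across, 170 mm high, upright at the left side; origin at the centre of its underside
- label_box: small closed cardboard box, 60 x 50 x 35 mm high, under the tape roll on the hanging bar; origin at the centre of its underside
- knife: grey safety knife lying flat in front of the tub, 130 mm long along its own y, 22 mm wide, 17 mm high; origin at the centre of its underside
- carton: closed cardboard carton, 60 x 80 x 60 mm high, behind the hanging bar; origin at the centre of its underside
- scanner: grey and black hand-held barcode scanner lying at the right side, 145 mm long along its own x, 68 mm wide, 42 mm high; origin below its middle on the table

How it is judged:
On the way:
1. the headset hangs by its headband over the bar, let go, with the tub's lid still shut (x of headset_pad in the frame of rail_mid between -0.025 and 0.025 m and y of headset_pad in the frame of rail_mid between -0.15 and 0.15 m and z of headset_pad in the frame of rail_mid between 0.012 and 0.032 m and angle between headset's own z axis and vertical below 0.3 rad and contact force between headset and rail above 0.8 N and contact force between headset and the arm below 0.1 N and contact force between headset and the fingers below 0.1 N and linear speed of headset below 0.05 m/s and value of joint lid below 0.1 rad), for 0.3 s.
At the end, for the whole second after the job is handed in: The fingers hold the lid still at 60 degrees open, within 8 (contact over 0.3 N). The headset hangs at rest and upright on the bar between the posts, untouched by the robot: crown pad top within 25 mm of the bar sideways, 12 to 32 mm above its centre line (x of headset_pad in the frame of rail_mid between -0.025 and 0.025 m and y of headset_pad in the frame of rail_mid between -0.15 and 0.15 m and z of headset_pad in the frame of rail_mid between 0.012 and 0.032 m and angle between headset's own z axis and vertical below 0.3 rad and contact force between headset and rail above 0.8 N and contact force between headset and the arm below 0.1 N and contact force between headset and the fingers below 0.1 N and linear speed of headset below 0.05 m/s and value of joint lid between 0.907 and 1.187 rad and velocity of joint lid between -0.05 and 0.05 rad/s and contact force between lid and the fingers above 0.3 N); the arm keeps its last pose, push and grip.
It fails at once if the headset fell to the bench (height (world z) of headset_pad below 0.14 m).
It fails at once if another thing on the bench was moved more than 25 mm (distance of any of tape_roll, bottle, label_box, knife, carton, scanner from where it was at the start of the episode above 0.025 m).
It also fails if it takes over 61 s, if anything falls off the work surface, if the arm or the gripper's body presses on something with over 40 N, if the wrist force passes 120 N, or if a joint passes its speed limit or range.

ROBOT

A 7-joint arm with a two-finger parallel gripper is mounted at the origin on the work surface. World frame = base frame: x ahead of the robot, y to its left, z up, the work surface at z = 0. Lengths are in m, angles in rad, forces in N, time in s.
With the tool pointing down it reaches from about 0.4 to 0.9 m from the base axis. Payload 5.6 kg.
Tool frame: the origin (TCP) lies midway between the tips of the shut fingers; the grasp point (between the pads) lies 19 mm behind it; z points along the fingers, y is the line along which they close (so a half turn about z gives the same grasp; the last joint's range is limited). The gripper opens to 92 mm and grips with 3 to 60 N. Pads are 20 mm wide; open, the fingers measure 128 mm over their backs; the gripper's body (75 mm by 189 mm) begins 69 mm behind the grasp point.
Start: joints at [1.257, 0.468, -0.012, 1.603, 0.006, 1.071, -0.056], TCP at [0.174, -0.626, 0.215] pointing down, gripper open.
Joint ranges: [-2.53, 2.53], [-0.31, 2.02], [-1.57, 1.55], [0.28, 2.44], [-1.29, 4.43], [0.15, 1.84], [-2.92, 2.92]. Speed limits (rad/s): [2.57, 2.57, 3.14, 3.14, 3.14, 3.14, 3.14].

INTERFACE

Orientations are given as a 3x3 rotation matrix whose columns are the frame's x, y, z axes.
In Python, from station import env, effector, solver, viewer, workorder, search_frame, tip_of gives the robot as it stands. Calls block until the motion is done:
- env.reach(position, orientation): joint-space move of the TCP to a pose.
- env.movel(position, frame=None, rate=0.15): straight line of the TCP; frame=None keeps the orientation; rate is the mean speed in m/s.
- env.goto_joints(angles): joint-space move.
- effector.release() and effector.grasp(squeeze=None): open the fingers fully, or close them until they stop; squeeze is the grip in N (None keeps the last).
- env.pause(seconds).
- solver.inverse_kinematics(position, orientation): joint angles nearest the present ones, or None.
- env.sense(): the state.
- viewer.read_camera(name): name is "scene" or "top" or "wrist"; returns (picture, depth): 480x640x3 uint8, red, green, blue; 480x640 float32, m along the optical axis (not along the pixel's ray), 0 where there is no reading.
- viewer.camera_info(name): a dict with "intrinsics" (3x3 intrinsics, pixels), "dist_coeffs" ([k1, k2, p1, p2, k3] as OpenCV has them; the pictures are not rectified), "eye" and "rotation" of the camera in the world; the wrist camera has in their place "T_tool_cam" (4x4, takes a point from camera to tool coordinates, whose origin is the TCP and whose axes are the flange's). Camera axes: x right, y up, looking along -z (the intrinsics and any distortion apply to the point x, -y, -z); pixel columns grow to the right and rows downward; lengths in m; the calibration is good to about 2 mm. A picture is of the moment at which its call begins: read the wrist's pose just before it. camera_info takes no time and is no camera call.
A pose or a line that the arm cannot do raises env.PlanningError and nothing moves.
- workorder.finish_job(): hands the job in; it is judged then, once.
Trained networks look in the newest picture that a camera, given by its name, has taken for a name from the list of things; names that differ only in an ending like _2 or _b are one class to them, and where a whole thing is asked for, a point or a joint stands for the part that bears it (a point fixed in the world has none). Each returns a list of dicts, best first, with "score" (0 to 1); they miss things now and then, are a little off and sometimes report something else, mostly with a low value. They report only what shows in the picture. A call takes as long as a camera call.
- search_frame(camera, name): "at" ([x, y, z] in m, in world coordinates, good to about 4 mm: the middle of the surface that is visible of it).
- tip_of(camera, name): "at" ([x, y, z] in m, in world coordinates, good to about 4 mm: a listed point, or the origin of a listed thing).
The state is a dict: "t": time; "joint_positions": joint angles; "joint_velocities": joint speeds; "tau": joint torques, N m; "ee_pos": TCP position; "tcp_rot": TCP orientation; "wrist_force": force on the tool from outside, world axes, zero at the start; "moment": the same for the moment, N m; "gripper_width": finger opening in m; "grasp_force": force on a finger pad.
Only numpy, scipy, OpenCV 4.12 (cv2) and the standard library are available. Lean on these libraries where they do the work, as an engineer would, in place of code of your own. Each camera call takes 0.05 s, during which the arm holds its last target. There are 200 camera calls.

## Working session

There is one attempt and no reset: what is moved stays moved. The work goes in short steps, each a Python script; the robot and the scene stay as the last script left them, time stands still between calls to the robot, and variables do not carry over. Pictures are saved under pics/ and viewed, at most 10 in all, crops included, and the job is handed in when it is done.

```bash
ls; mkdir -p pics; cat > a.py <<'E'
from station import env, effector, solver, viewer, workorder, search_frame, tip_of
import numpy as np, cv2
E
python3 - <<'E'
from a import *
ims=[]
for c in ("scene","top"):
    p,d=viewer.read_camera(c); ims.append(p)
    cv2.imwrite(f"pics/{c}0.png",p[:,:,::-1])
    for n in ["tub","lid_hinge","lid_handle","headset","headset_pad","rail","rail_mid","tape_roll","bottle","label_box","knife","carton","scanner"]:
        r=tip_of(c,n); print(c,n,[(np.round(x["at"],3).tolist(),round(x["score"],2)) for x in r[:2]])
print(env.sense()["t"])
E
```

```text
pics
scene tub [([0.562, 0.21, 0.003], 0.67)]
scene lid_hinge [([0.68, 0.194, 0.1], 0.97)]
scene lid_handle [([0.5, 0.22, 0.147], 0.98)]
scene headset [([0.589, 0.178, 0.105], 0.56)]
scene headset_pad [([0.596, 0.178, 0.263], 0.9)]
scene rail []
scene rail_mid [([0.573, -0.256, 0.161], 0.66)]
scene tape_roll [([0.415, 0.017, -0.004], 0.58)]
scene bottle [([0.567, 0.517, 0.003], 0.86)]
scene label_box [([0.574, -0.37, 0.003], 0.77)]
scene knife [([0.575, -0.367, 0.001], 0.26)]
scene carton [([0.709, -0.234, 0.001], 0.8)]
scene scanner [([0.478, -0.538, -0.007], 0.63)]
top tub [([0.567, 0.206, 0.001], 0.82)]
top lid_hinge [([0.68, 0.196, 0.098], 0.56)]
top lid_handle [([0.498, 0.215, 0.148], 0.84)]
top headset [([0.592, 0.177, 0.109], 0.58)]
top headset_pad [([0.594, 0.175, 0.258], 0.66), ([0.704, -0.232, -0.001], 0.2)]
top rail []
top rail_mid [([0.575, -0.255, 0.155], 0.88)]
top tape_roll [([0.415, 0.015, -0.002], 0.82)]
top bottle [([0.568, 0.517, -0.003], 0.9)]
top label_box [([0.58, -0.369, -0.002], 0.51)]
top knife [([0.394, 0.222, -0.002], 0.54)]
top carton [([0.703, -0.232, -0.003], 0.91)]
top scanner [([0.478, -0.539, 0.0], 0.94)]
1.4
```

View pics/scene0.png

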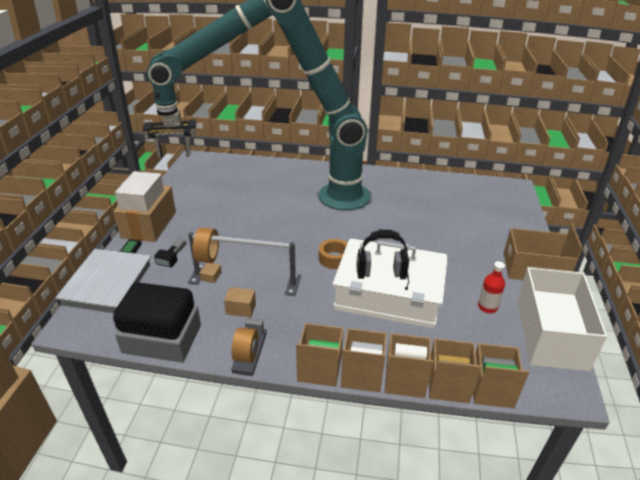

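View pics/top0.png

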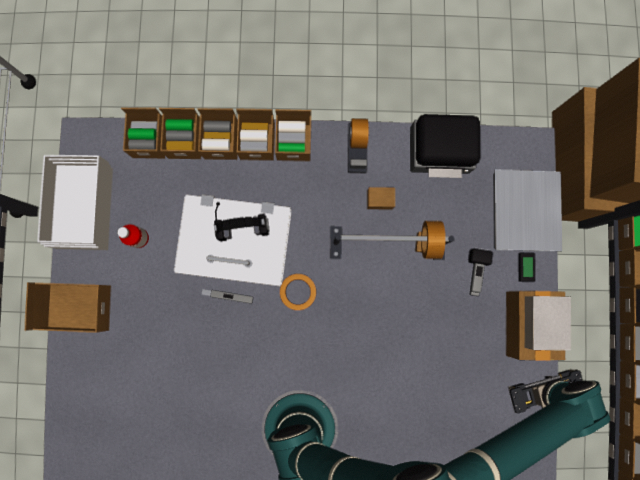

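```bash
python3 - <<'E'
from a import *
s=env.sense(); print(s["ee_pos"],s["tcp_rot"],s["gripper_width"])
for c in("scene","top","wrist"): print(c,viewer.camera_info(c))
E
```

```text
[ 0.17383666 -0.62632921  0.21457611] [[ 9.63574601e-01  2.67439689e-01 -3.04072516e-05]
 [ 2.67439688e-01 -9.63574601e-01 -3.61899912e-05]
 [-3.89782953e-05  2.67396505e-05 -9.99999999e-01]] 0.09178835560040782
scene {'intrinsics': array([[518.30125286,   0.        , 317.2511613 ],
       [  0.        , 518.30125286, 240.8501749 ],
       [  0.        ,   0.        ,   1.        ]]), 'dist_coeffs': array([-0.11923153,  0.        ,  0.        ,  0.        ,  0.        ]), 'eye': array([1.79238938, 0.17084217, 1.10191092]), 'rotation': array([[-0.16009798, -0.58653239,  0.79394483],
       [ 0.98706395, -0.10210726,  0.12360774],
       [ 0.00856759,  0.80346367,  0.59529214]])}
top {'intrinsics': array([[587.48039958,   0.        , 307.18524416],
       [  0.        , 587.48039958, 240.90336918],
       [  0.        ,   0.        ,   1.        ]]), 'dist_coeffs': array([-0.1126318,  0.       ,  0.       ,  0.       ,  0.       ]), 'eye': array([ 0.40152474, -0.02331677,  1.80936678]), 'rotation': array([[ 0.02315319,  0.99524414, -0.09462047],
       [-0.99971875,  0.02256299, -0.00730284],
       [-0.00513319,  0.09476294,  0.99548663]])}
wrist {'intrinsics': array([[407.88299991,   0.        , 323.86021676],
       [  0.        , 407.88299991, 238.90056681],
       [  0.        ,   0.        ,   1.        ]]), 'dist_coeffs': array([-0.066472,  0.      ,  0.      ,  0.      ,  0.      ]), 'T_tool_cam': array([[-1.13787268e-03,  9.61707059e-01,  2.74077067e-01,
         7.87502957e-02],
       [ 9.99999269e-01,  1.20628467e-03, -8.10743791e-05,
         1.72613671e-04],
       [-4.08584766e-04,  2.74076775e-01, -9.61707728e-01,
        -1.70657054e-01],
       [ 0.00000000e+00,  0.00000000e+00,  0.00000000e+00,
         1.00000000e+00]])}
```

The scene view shows the headset on the lid at about (383,255), the bar from (215,238) to (293,245), and the roll at its left end. In the top view the headset's cups are at (222,230) and (263,222), with the boom pointing away from the robot, and the bar runs (342,239)–(420,237). The networks' positions agree with both pictures. Next I'll get the yaws from depth.

```bash
cat >> a.py <<'E'
def cloud(c):
    s=env.sense() if c=="wrist" else None
    p,d=viewer.read_camera(c); i=viewer.camera_info(c)
    v,u=np.nonzero(d>0)
    n=cv2.undistortPoints(np.stack([u,v],1).astype(float)[:,None],i["intrinsics"],i["dist_coeffs"])[:,0]
    z=d[v,u]; q=np.stack([n[:,0]*z,-n[:,1]*z,-z],1)
    if c=="wrist":
        T=i["T_tool_cam"]; q=q@T[:3,:3].T+T[:3,3]; q=q@s["tcp_rot"].T+s["ee_pos"]
    else: q=q@i["rotation"].T+i["eye"]
    return q,p[v,u],p
def box(q,x,y,z): return q[(q[:,0]>x[0])&(q[:,0]<x[1])&(q[:,1]>y[0])&(q[:,1]<y[1])&(q[:,2]>z[0])&(q[:,2]<z[1])]
def yawfit(h,axis=1):  # yaw of a frame whose y axis runs along the principal direction
    m=h[:,:2].mean(0); w=np.linalg.svd(h[:,:2]-m,full_matrices=False)[2][0]
    if w[1]<0: w=-w
    return np.round(m,4),round(float(np.arctan2(-w[0],w[1])),3)
E
python3 - <<'E'
from a import *
for c in("top","scene"):
    q,_,_=cloud(c)
    h=box(q,(.5,.7),(.05,.3),(.225,.3)); print(c,"band",len(h),yawfit(h),h.max(0),h.min(0), np.percentile(h[:,2],97))
    b=box(q,(.5,.65),(-.33,-.11),(.145,.18)); print("bar",len(b),yawfit(b),np.percentile(b[:,2],[50,90,98]))
    l=box(q,(.4,.72),(.0,.4),(.095,.115)); r=cv2.minAreaRect((l[:,:2]*1000).astype(np.float32)); print("lid",r)
    g=box(q,(.45,.56),(.1,.32),(.13,.17)); print("handle",len(g),yawfit(g),np.percentile(g[:,2],[50,95]))
E
```

```text
top band 418 (array([0.595 , 0.1752]), 0.15) [0.61412485 0.23524923 0.26777265] [0.57576055 0.11724073 0.22536023] 0.2646398421621661
bar 380 (array([ 0.5734, -0.2188]), 0.013) [0.16207199 0.16755709 0.17049223]
lid ((567.00390625, 208.96282958984375), (322.07568359375, 238.62535095214844), 84.3558578491211)
handle 187 (array([0.5035, 0.2147]), -0.161) [0.14897109 0.15622499]
scene band 329 (array([0.5977, 0.175 ]), 0.137) [0.61593716 0.23041791 0.26556926] [0.57134999 0.12178726 0.22518369] 0.2629240742945103
bar 323 (array([ 0.574 , -0.2203]), 0.011) [0.161671   0.16625489 0.16852972]
lid ((564.5038452148438, 209.59963989257812), (319.2999572753906, 247.2841339111328), 84.00115966796875)
handle 163 (array([0.5008, 0.2125]), -0.107) [0.14755264 0.15329868]
```

```bash
cat >> a.py <<'E'
def R(ya,tilt=0.):
    """tool y at world yaw ya; tilt turns the tool about its x... axis = z_world x y"""
    y=np.array([np.cos(ya),np.sin(ya),0]); z=np.array([0,0,-1.]); M=np.stack([np.cross(y,z),y,z],1)
    ax=np.array([-np.sin(ya),np.cos(ya),0])
    return cv2.Rodrigues(ax*tilt)[0]@M
PAD=np.array([.5955,.176,.261]); HY=.145; BAR=np.array([.5737,-.215,.158]); RY=.012
HINGE=np.array([.680,.195,.100]); TY=-.115
E
python3 - <<'E'
from a import *
f=lambda v: None if v is None else np.round(v,2).tolist()
for k in(0,np.pi):
    print("pick",k,f(solver.inverse_kinematics(PAD+[0,0,.08],R(HY+k))))
for k in(np.pi/2,-np.pi/2): print("place",k,f(solver.inverse_kinematics(BAR+[0,0,.1],R(RY+k))))
for tl in (0,.35,-.35):
  for k in(0,np.pi):
    for th in (0,1.05):
        c,s=np.cos(th),np.sin(th); d=np.array([-.181*c+.046*s,.181*s+.046*c])
        p=HINGE+[d[0]*np.cos(TY),d[0]*np.sin(TY),d[1]]
        M=R(TY+k,(tl if k==0 else tl)*(th>0)); 
        print("lid",tl,k,th,np.round(M[:,2],2),f(solver.inverse_kinematics(p+.019*M[:,2],M)))
E
```

```text
pick 0 [0.37, 0.54, -1.07, 1.47, 0.48, 1.4, -0.57]
pick 3.141592653589793 [0.47, 0.68, -1.32, 1.47, 0.66, 1.49, 2.44]
place 1.5707963267948966 [0.84, 0.48, -0.74, 1.62, 0.34, 1.18, 1.61]
place -1.5707963267948966 [0.49, 0.38, -0.24, 1.64, 0.1, 1.13, -1.34]
lid 0 0 0 [ 0.  0. -1.] [0.34, 0.7, -1.1, 1.89, 0.74, 1.03, -1.2]
lid 0 0 1.05 [ 0.  0. -1.] [0.3, 0.7, -1.06, 1.48, 0.62, 1.33, -0.92]
lid 0 3.141592653589793 0 [ 0.  0. -1.] [0.44, 0.88, -1.33, 1.88, 0.94, 1.19, 1.79]
lid 0 3.141592653589793 1.05 [ 0.  0. -1.] [0.39, 0.85, -1.33, 1.47, 0.83, 1.46, 2.09]
lid 0.35 0 0 [ 0.  0. -1.] [0.34, 0.7, -1.1, 1.89, 0.74, 1.03, -1.2]
lid 0.35 0 1.05 [-0.34  0.04 -0.94] [0.11, 0.76, -0.74, 1.22, 0.27, 1.61, -0.69]
lid 0.35 3.141592653589793 0 [ 0.  0. -1.] [0.44, 0.88, -1.33, 1.88, 0.94, 1.19, 1.79]
lid 0.35 3.141592653589793 1.05 [ 0.34 -0.04 -0.94] [0.45, 0.69, -1.32, 1.73, 1.05, 1.16, 1.88]
lid -0.35 0 0 [ 0.  0. -1.] [0.34, 0.7, -1.1, 1.89, 0.74, 1.03, -1.2]
lid -0.35 0 1.05 [ 0.34 -0.04 -0.94] [0.25, 0.46, -0.91, 1.74, 0.74, 0.94, -1.07]
lid -0.35 3.141592653589793 0 [ 0.  0. -1.] [0.44, 0.88, -1.33, 1.88, 0.94, 1.19, 1.79]
lid -0.35 3.141592653589793 1.05 [-0.34  0.04 -0.94] [0.3, 1.03, -1.33, 1.2, 0.69, 1.77, 2.16]
```

```bash
python3 - <<'E'
from a import *
s=env.sense(); env.movel(s["ee_pos"]+[0,0,.13],rate=.3)
env.reach(PAD+[0,0,.10],R(HY))
q,rgb,p=cloud("wrist"); cv2.imwrite("pics/w1.png",p[:,:,::-1])
for n in("headset_pad","headset","lid_handle"): print(n,[(np.round(x["at"],4).tolist(),round(x["score"],2)) for x in tip_of("wrist",n)[:2]])
dk=box(q,(.53,.66),(.08,.28),(.215,.28)); print(len(dk),yawfit(dk),np.percentile(dk[:,2],[50,95,99]))
for a in np.arange(.215,.275,.006):
    h=box(q,(.5,.7),(.1,.26),(a,a+.006))
    if len(h):print(round(a,3),len(h),h[:,:2].min(0).round(3),h[:,:2].max(0).round(3))
print(env.sense()["t"],env.sense()["ee_pos"])
E
```

```text
headset_pad [([0.5924, 0.1748, 0.2575], 0.55)]
headset [([0.5888, 0.1786, 0.1076], 0.85)]
lid_handle [([0.4981, 0.2151, 0.1459], 0.62), ([0.7054, -0.2288, -0.002], 0.36)]
5932 (array([0.5926, 0.1878]), 0.154) [0.25508222 0.26214268 0.26275375]
0.215 430 [0.573 0.109] [0.614 0.246]
0.221 151 [0.573 0.123] [0.614 0.238]
0.227 406 [0.574 0.122] [0.614 0.234]
0.233 425 [0.575 0.128] [0.613 0.23 ]
0.239 199 [0.576 0.135] [0.609 0.223]
0.245 346 [0.575 0.136] [0.613 0.219]
0.251 1605 [0.575 0.138] [0.612 0.217]
0.257 2348 [0.578 0.151] [0.61  0.204]
0.263 22 [0.583 0.166] [0.607 0.196]
5.4583 [0.59565499 0.17556972 0.36094372]
```

View pics/w1.png

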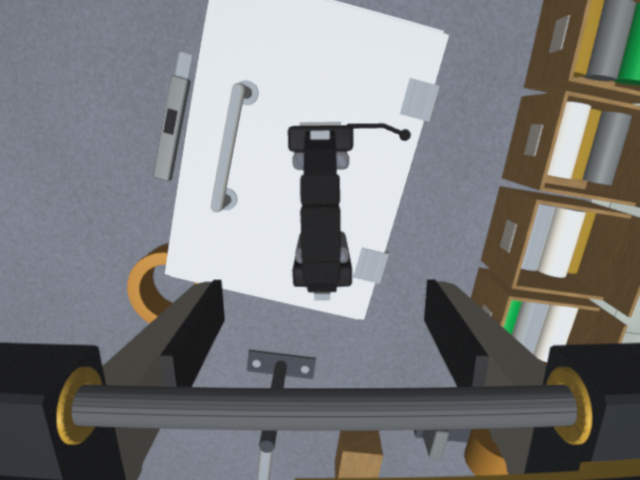

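The picture shows the band running vertically at column 320, with the pad near (320,190), squarely between the fingers. Now I'll grasp shallowly, with the tips just above the pad's underside, and lift.

```bash
python3 - <<'E'
from a import *
P=np.array([.5945,.1755,.2615]); M=R(.15)
env.movel(P+[0,0,.03],M,rate=.15)
env.movel(P-[0,0,.0135],rate=.06)
print(env.sense()["wrist_force"].round(2))
effector.grasp(25)
s=env.sense(); print(s["gripper_width"],s["grasp_force"],s["wrist_force"].round(2))
env.movel(P+[0,0,.03],rate=.06)
s=env.sense(); print(s["gripper_width"],s["grasp_force"],s["wrist_force"].round(2))
env.movel(P+[0,0,.09],rate=.15)
s=env.sense(); print(s["gripper_width"],s["grasp_force"],s["wrist_force"].round(2),s["moment"].round(3),s["t"])
p,_=viewer.read_camera("wrist"); cv2.imwrite("pics/w2.png",p[:,:,::-1])
p,_=viewer.read_camera("scene"); cv2.imwrite("pics/s2.png",cv2.resize(p[150:330,240:480,::-1],None,fx=2.5,fy=2.5))
E
```

```text
[ 0.39  0.22 -0.13]
0.027644344460310045 24.99202787876129 [-0.77 -0.82 -0.12]
0.027654588134995904 24.986258447170258 [ 0.56 -0.28 -1.95]
0.0276200169666401 24.986355006694794 [ 0.27 -0.32 -4.11] [-0.101 -0.065 -0.066] 9.3583
```

View pics/s2.png

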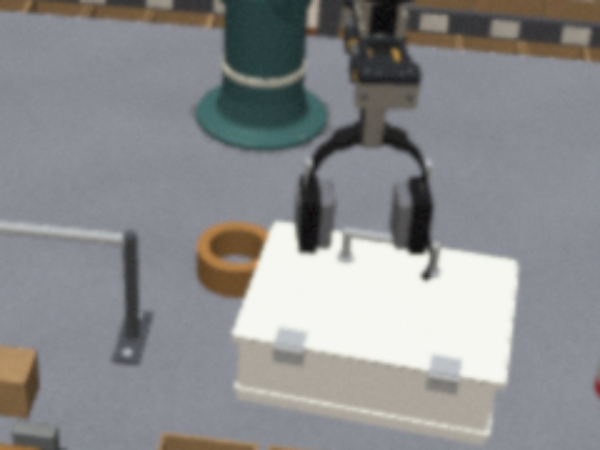

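The headset hangs level in the gripper, clear of the lid. Carry it to the bar.

```bash
python3 - <<'E'
from a import *
M=R(RY-np.pi/2); B=BAR.copy()
env.reach(np.array([B[0],B[1],.385]),M)
env.pause(.3); s=env.sense(); print(s["ee_pos"].round(4),s["wrist_force"].round(2),s["gripper_width"],s["t"])
env.movel([B[0],B[1],.19],rate=.12)
f0=env.sense()["wrist_force"][2]; print(f0)
for z in np.arange(.184,.163,-.002):
    env.movel([B[0],B[1],z],rate=.03)
    f=env.sense()["wrist_force"]; print(round(z,4),f.round(2))
    if f[2]-f0>2.: break
p,_=viewer.read_camera("scene"); cv2.imwrite("pics/s3.png",cv2.resize(p[180:330,150:350,::-1],None,fx=3,fy=3))
print(env.sense()["t"])
E
```

```text
[ 0.5739 -0.2142  0.3849] [-0.19  0.6  -2.65] 0.0280786108571398 11.2167
-3.0113338028791974
0.184 [ 0.3  -0.4  -3.85]
0.182 [ 0.49  0.03 -2.39]
0.18 [ 0.19  0.63 -2.4 ]
0.178 [-0.92 -0.01 -2.55]
0.176 [-0.41  0.67 -2.61]
0.174 [ 0.31 -0.79 -2.16]
0.172 [ 0.38  0.56 -2.58]
0.17 [-0.33 -0.56 -3.11]
0.168 [-0.09  0.36 -2.82]
0.166 [-3.92  2.11  6.77]
15.6417
```

View pics/s3.png

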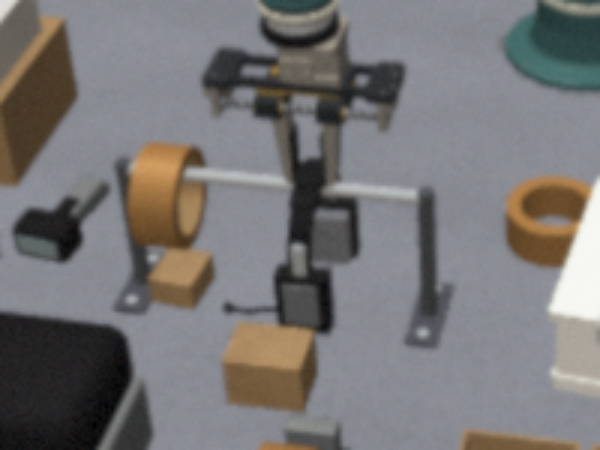

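The band straddles the bar: cups on both sides, pad on the bar at (310,180), contact at the expected height. Let go and back off.

```bash
python3 - <<'E'
from a import *
s=env.sense(); p0=s["ee_pos"]
env.movel(p0+[0,0,.001],rate=.03)
effector.release(); env.pause(.3)
env.movel(p0+[0,0,.03],rate=.04); env.movel(p0+[0,0,.15],rate=.15); env.pause(.3)
s=env.sense(); print(s["wrist_force"].round(2),s["t"])
for c in("scene","top","wrist"):
    p,_=viewer.read_camera(c)
    if c=="scene": cv2.imwrite("pics/s4.png",cv2.resize(p[180:330,150:350,::-1],None,fx=3,fy=3))
    for n in("headset_pad","headset"): print(c,n,[(np.round(x["at"],4).tolist(),round(x["score"],2)) for x in tip_of(c,n)[:2]])
E
```

```text
[-0.12  1.08 -0.28] 19.35
scene headset_pad [([0.5772, -0.2154, 0.1807], 0.83), ([0.5609, 0.209, 0.0023], 0.69)]
scene headset [([0.5642, -0.2148, 0.0286], 0.57)]
top headset_pad [([0.5743, -0.2151, 0.1803], 0.77)]
top headset [([0.5699, -0.2158, 0.0246], 0.86)]
wrist headset_pad [([0.5749, -0.2155, 0.1746], 0.89)]
wrist headset [([0.5634, -0.2177, 0.0298], 0.78)]
```

View pics/s4.png

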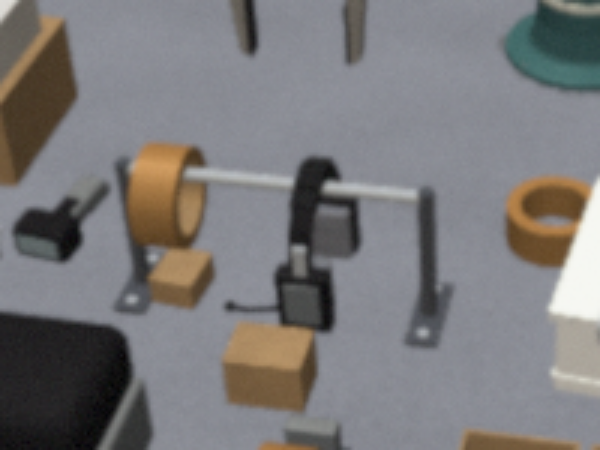

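Headset hangs upright and free. The pad is about 22 mm above the bar's centre line, and the cups are at (300,300) and (335,230). On to the lid handle.

```bash
python3 - <<'E'
from a import *
s=env.sense(); env.movel(s["ee_pos"]+[0,0,.06],rate=.2)
H=np.array([.499,.216,.146])
env.reach(H+[0,0,.12],R(TY))
q,_,p=cloud("wrist"); cv2.imwrite("pics/w5.png",p[:,:,::-1])
for n in("lid_handle","lid_hinge"): print(n,[(np.round(x["at"],4).tolist(),round(x["score"],2)) for x in tip_of("wrist",n)[:2]])
g=box(q,(.44,.56),(.1,.32),(.138,.165)); print("handle",len(g),yawfit(g),np.percentile(g[:,2],[50,95]))
l=box(q,(.4,.75),(.0,.4),(.097,.113)); print("lid",np.median(l[:,2]),cv2.minAreaRect((l[:,:2]*1000).astype(np.float32)))
print(env.sense()["t"],env.sense()["ee_pos"])
E
```

```text
lid_handle [([0.4972, 0.2136, 0.1477], 0.92)]
lid_hinge [([0.6824, 0.1972, 0.1004], 0.55)]
handle 2565 (array([0.5003, 0.2199]), -0.102) [0.15151388 0.15318021]
lid 0.10658554371994627 ((565.8225708007812, 210.4796142578125), (316.0301513671875, 238.93084716796875), 84.27580261230469)
22.0583 [0.49980312 0.21494896 0.26606081]
```

View pics/w5.png

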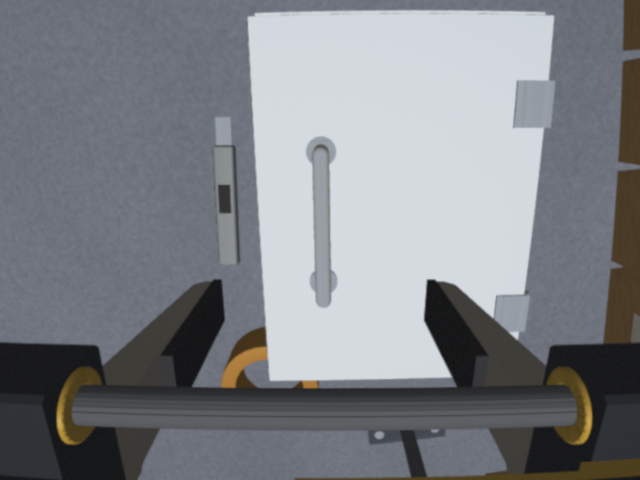

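The handle stands centred between the fingers in the picture, (320,220), and square to them. Grip it and swing it on the hinge arc with partial tool tilt.

```bash
python3 - <<'E'
from a import *
ty=-.108; H=np.array([.4995,.216,.146]); xd=np.array([np.cos(ty),np.sin(ty),0]); zd=np.array([0,0,1.])
M=R(ty); env.movel(H+[0,0,.04],M,rate=.15); env.movel(H-[0,0,.019],M,rate=.06)
print(env.sense()["wrist_force"].round(2))
effector.grasp(12); s=env.sense(); print(s["gripper_width"],s["wrist_force"].round(2))
g=s["ee_pos"]+.019*zd; hinge=H+.181*xd-.046*zd
if .009<s["gripper_width"]<.016:
  for th in np.radians(np.arange(5,61,5)):
    c,sn=np.cos(th),np.sin(th); p=hinge+xd*(-.181*c+.046*sn)+zd*(.181*sn+.046*c)
    M=R(ty,.25*th/1.047)
    env.movel(p+.019*M[:,2],M,rate=.06)
    s=env.sense(); print(round(np.degrees(th)),s["wrist_force"].round(1),round(s["gripper_width"],4))
    if np.linalg.norm(s["wrist_force"])>30: break
env.pause(.5); s=env.sense(); print(s["t"],s["ee_pos"],s["wrist_force"].round(2),s["grasp_force"])
for c in("scene","top"):
    q,_,p=cloud(c)
    if c=="scene": cv2.imwrite("pics/s6.png",p[:,:,::-1])
    for n in("lid_handle","lid_hinge","headset_pad"): print(c,n,[(np.round(x["at"],4).tolist(),round(x["score"],2)) for x in tip_of(c,n)[:2]])
    np.save(c+".npy",q)
E
```

```text
[-0.71  0.96  0.26]
0.011462688000153131 [-2.38 -0.14  1.26]
5 [-5.2  1.1 -2.4] 0.0114
10 [-6.7  0.4 -1.3] 0.0111
15 [-6.6  0.8  0.2] 0.0116
20 [-7.2  1.   0.1] 0.0115
25 [-7.6 -0.1  1.4] 0.0117
30 [-7.9 -1.1  4. ] 0.012
35 [-9.2 -0.2  5. ] 0.0116
40 [-9.1 -0.9  7.1] 0.0115
45 [-9.3 -0.6  9.3] 0.0116
50 [-7.8 -1.3  9.4] 0.0117
55 [-5.2  0.7  9.3] 0.0111
60 [-5.   0.6  8.2] 0.012
30.5583 [0.62467502 0.20333209 0.2644787 ] [-4.11  0.75  8.93] 12.009603828191757
scene lid_handle [([0.6285, 0.2037, 0.2815], 0.97)]
scene lid_hinge [([0.6801, 0.1957, 0.098], 0.83)]
scene headset_pad [([0.5768, -0.2119, 0.1797], 0.82)]
top lid_handle [([0.6257, 0.2032, 0.2818], 0.82), ([0.4149, 0.0123, -0.0026], 0.21)]
top lid_hinge []
top headset_pad [([0.5741, -0.2164, 0.1789], 0.66)]
```

View pics/s6.png

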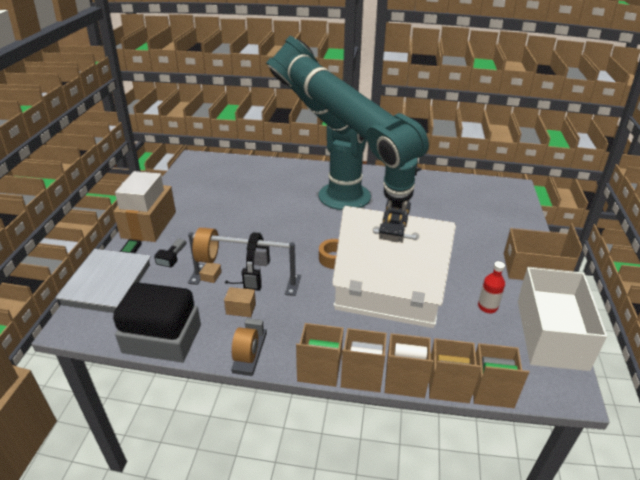

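The picture shows the lid standing open with the fingers on its handle at (395,232), the headset still on the bar at (255,262), and everything else in place. The lid measures about 59°, so I'm handing it in.

```bash
python3 - <<'E'
from a import *
print(workorder.finish_job())
E
```

```text
the job is handed in; nothing more can be done
None
```

The job is handed in: the headset hangs free and upright on the bar, the gripper is holding the lid at about 59° open, nothing else looked moved in the last picture, and about 31 s of the 61 s were used; no verdict was shown.

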